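Take the depth of a blind screw hole in a mould half with the depth gauge

TASK

One corner screw of the aluminium mould half will not go home, so its blind hole has to be measured: take the depth gauge out of its stand by the knob and, keeping hold of it so that it never drops, lower its rod slowly and gently into the one empty corner hole, past the shoulder of the counterbore, until it bottoms out; only then let go. Then press the sliding stop down the rod until it sits flat on the mould's top face and hold it there under light pressure for a second. Leave the gauge standing in the hole, rod on the bottom and stop on the face, for me to read; never push harder than about 2.5 kg of weight, which would mark the parts, and leave the other things where they lie.

Things in the scene. Friction and masses are not known exactly. Their poses are not given: they have to be found in the camera images.
- gauge: depth gauge: a steel rod 8 mm thick and 104 mm long over all, upright in the middle hole of its stand. Origin: centre of the rod's lower tip; z runs up the rod. The tip has a 0.8 mm chamfer. A dark round knurled knob (gauge_c2), 16 mm thick, covers the top 30 mm (74 to 104 mm above the tip). Rod and knob weigh about 0.11 kg
- stop: the gauge's sliding stop: an aluminium disc, 44 mm in diameter, 10 mm thick, round the rod below the knob. Origin: centre of its underside, z up. Slides on the rod against about 3 N of friction and stays where left; 0.1 kg; starts with its underside 56 to 62 mm above the rod's tip. Can be pressed down by fingertips on its top, one finger on each side of the knob
- block: mould half: aluminium block 140 x 100 mm, 80 mm high, fixed. Origin: centre of its underside; x along its length, z up. Flat top with a pocket (36 x 58 mm, 10 mm deep) in the middle, two 8 mm dowel pins 7 mm proud at x = 0, y = +-41 mm, four counterbored holes at x = +-46, y = +-26 mm. Three hold cap screws (heads 1 mm below the face); that at x = +46, y = +26 mm is empty
- bore_mouth (a point): centre of the mouth of the empty hole, level with the block's top face, z up. Counterbore 16 mm in diameter and 10 mm deep with a flat shoulder, then a blind bore of 9.4 mm. Its rigid bottom (bore_floor_c0) lies somewhere between 34 and 52 mm below the top face (not known more exactly)
- stand: gauge stand: a dark steel block 62 x 62 mm, 50 mm high, fixed to the table. Origin: centre of its underside. Its middle hole (9.2 mm, 42 mm deep) holds the gauge's rod, the tip 8 mm above the table; the two smaller holes are spare
- loose_screw: bystander: the removed M8 cap screw, 13 mm head, standing on its head, 39 mm tall, origin at its foot; leave it alone
- hex_key: bystander: black hex key lying flat, 31 x 90 x 5 mm, origin under its middle; leave it alone
- sanding_block: bystander: brown sanding block, 60 x 112 x 33 mm, origin under its middle; leave it alone
Things that resemble listed ones, but are neither listed nor needed, are in the scene too. What is shaped like the gauge but red is not meant.

How it is judged:
By the outcome, as a careful person would: the job done as asked, in the order asked, and still so for the second after the job is handed in, with the robot touching nothing.
It also fails if it takes over 64 s, if anything falls off the work surface, if the arm or the gripper's body presses on something with over 40 N, if the wrist force passes 120 N, or if a joint passes its speed limit or range.

ROBOT

A 6-joint arm with a two-finger parallel gripper is mounted at the origin on the work surface; the furniture and walls round the work are solid. World frame = base frame: x ahead of the robot, y to its left, z up, the work surface at z = 0. Lengths are in m, angles in rad, forces in N, time in s.
With the tool pointing down it reaches from about 0.35 to 0.975 m from the base axis. Payload 4.9 kg.
Tool frame: the origin (TCP) lies on the centre line of the jaws, within the pads' length; the fingertips stand ahead of it and the grasp point (between the pads) is the TCP (manip.tip_extent is the z of the fingertips in the tool frame, in m); z points along the fingers, y is the line along which they close (so a half turn about z gives the same grasp; the last joint's range is limited). The gripper opens to 85 mm and grips with 20 to 120 N. Pads are 22 mm wide; open, the fingers measure 114 mm over their backs; the gripper's body (76 mm by 85 mm) begins 54 mm behind the grasp point. The pads swing forward as they close: fully open they stand 13 mm farther back than shut.
Start: joints at [0.984, 0.053, 1.613, -0, 1.476, -0.119], TCP at [0.282, 0.558, 0.25] pointing down, gripper open.
Joint ranges: [-3.01, 3.01], [-1.01, 2.22], [0.06, 2.58], [-1.02, 4.17], [0.09, 2.62], [-3.14, 3.14]. Speed limits (rad/s): [2.57, 2.57, 3.14, 3.14, 3.14, 3.14].

INTERFACE

Orientations are given as a unit quaternion [w, x, y, z].
In Python, from plant import manip gives the robot as it stands. The module is installed in compiled form; this text tells all that it offers.
- The arm moves only by the shell command python3 -m crank 'ROWS'. ROWS is a JSON list of rows, 1 to 5 of them, each of 7 numbers: the opening from 0.0 (shut) to 1.0 (fully open), then dx, dy, dz in m, then a rotation vector rx, ry, rz in rad; each row shifts and turns the commanded pose from where the row before left it, along the tool's axes as they then stand; what a row does not reach is not made up. A row lasts 1/8 s, in which the tool goes at most 0.0625 m and 0.188 rad, less where a joint would pass 70% of its speed; a pose out of reach is approached as far as the arm can. The fingers move at their own pace and stop on an object; the grip force is fixed at half the most. Time passes only in rows, so rows that do not move let the fingers close. It prints the time, the measured TCP pose, the force, the opening and the grip force at its end.
- manip.state(): the state, without advancing time (a new reading comes with each control period).
- manip.grab_frame(name): name is "scene" or "top" or "wrist"; returns (picture, depth): 384x512x3 uint8, red, green, blue; 384x512 float32, m along the optical axis (not along the pixel's ray), 0 where there is no reading.
- manip.camera_params(name): a dict with "intrinsics" (3x3 intrinsics, pixels), "xyz" and "orientation" of the camera in the world. Camera axes: x right, y down, z forward; pixel columns grow to the right and rows downward; lengths in m; the calibration is good to about 2 mm. The wrist camera is an equidistant fisheye: a pixel r from the principal point sees the ray r / f radians off the axis. A picture is of the moment at which its call begins: read the wrist's pose just before it. camera_params takes no time and is no camera call; for the wrist camera it gives the pose at the moment of the call.
- manip.job_done(): hands the job in; it is judged then, once.
Trained networks look in the newest picture that a camera, given by its name, has taken for a name from the list of things; names that differ only in an ending like _2 or _b are one class to them, and where a whole thing is asked for, a point or a joint stands for the part that bears it (a point fixed in the world has none). Each returns a list of dicts, best first, with "conf" (0 to 1); they miss things now and then, are a little off and sometimes report something else, mostly with a low value. They report only what shows in the picture. A call takes as long as a camera call. They do not tell look-alikes from the thing itself.
- manip.look_for(camera, query): "extent" ([left, top, right, bottom] in pixels, round what is visible of it).
- manip.outline_of(camera, query): "region" (384x512 bool, what is visible of it) and "extent" ([left, top, right, bottom] in pixels, round what is visible of it).
- manip.mark_of(camera, query): "centre" ([row, column] in pixels: a listed point, or the origin of a listed thing).
The state is a dict: "time": time; "joint_pos": joint angles; "joint_vel": joint speeds; "joint_efforts": joint torques, N m; "tool_pos": TCP position; "tool_rot": TCP orientation; "contact_force": force on the tool from outside, world axes, zero at the start; "ft_torque": the same for the moment, N m; "gripper_width": opening from 0.0 (shut) to 1.0 (fully open); "grasp_force": force on a finger pad.
Only numpy, scipy, OpenCV 4.12 (cv2) and the standard library are available. Lean on these libraries where they do the work, as an engineer would, in place of code of your own. Each camera call takes 0.05 s, during which the arm holds its last target. There are 200 camera calls.

## Working session

There is one attempt and no reset: what is moved stays moved. The work goes in short steps, Python scripts to look and compute and a shell command to move; the robot and the scene stay as the last step left them, time stands still between calls to the robot, and variables do not carry over. Pictures are saved under pics/ and viewed, at most 10 in all, crops included, and the job is handed in when it is done.

```bash
mkdir -p pics; cat > h.py <<'E'
import numpy as np, cv2, json
from plant import manip
from scipy.spatial.transform import Rotation as R
def Rq(q): return R.from_quat([q[1],q[2],q[3],q[0]])
def save(n,p): cv2.imwrite('pics/'+n,cv2.cvtColor(p,cv2.COLOR_RGB2BGR))
def ray(c,u,v,cam):
    K=np.array(c['intrinsics']);x=(u-K[0,2])/K[0,0];y=(v-K[1,2])/K[1,1]
    if cam=='wrist':
        r=np.hypot(x,y);s=np.sin(r)/r if r>1e-9 else 1.;d=np.array([x*s,y*s,np.cos(r)])
    else: d=np.array([x,y,1.])
    return Rq(c['orientation']).apply(d)
def proj(c,P,cam):
    K=np.array(c['intrinsics']);p=Rq(c['orientation']).inv().apply(np.asarray(P,float)-np.array(c['xyz']))
    if cam=='wrist':
        r=np.hypot(p[...,0],p[...,1]);t=np.arctan2(r,p[...,2]);s=t/np.maximum(r,1e-9)
        x,y=p[...,0]*s,p[...,1]*s
    else: x,y=p[...,0]/p[...,2],p[...,1]/p[...,2]
    return np.stack([x*K[0,0]+K[0,2],y*K[1,1]+K[1,2]],-1)
def pt(c,u,v,depth,cam):
    d=ray(c,u,v,cam);a=Rq(c['orientation']).apply([0,0,1]);return np.array(c['xyz'])+d*depth/(d@a)
E
python3 - <<'E'
from h import *
s=manip.state();print(s)
ims=[]
for n in['scene','top','wrist']:
    c=manip.camera_params(n);p,d=manip.grab_frame(n);np.savez('pics/'+n+'0.npz',p=p,d=d);print(n,c);ims.append(p)
    for q in['gauge','stop','block','bore_mouth','stand','gauge_c2']:
        try:
            r=manip.look_for(n,q); m=manip.mark_of(n,q)
            print(q,[(np.round(x['extent']).tolist(),round(x['conf'],2)) for x in r[:3]],[(np.round(x['centre'],1).tolist(),round(x['conf'],2)) for x in m[:3]])
        except Exception as e: print(q,e)
z=np.zeros((384,512,3),np.uint8)
save('all0.png',cv2.resize(np.vstack([np.hstack(ims[:2]),np.hstack([ims[2],z])]),(800,600)))
E
```

```text
{'time': 0.0, 'joint_pos': array([ 9.84031761e-01,  5.33508810e-02,  1.61431475e+00, -5.28617399e-06,
        1.47601573e+00, -1.18978632e-01]), 'joint_vel': array([-0.00120426, -0.00039173,  0.00010611,  0.00014153, -0.00100559,
       -0.00097985]), 'joint_efforts': array([-5.65996088e-04, -3.93687129e+01, -3.70170379e+01, -1.24251210e-04,
        7.03686746e-03, -3.35968565e-06]), 'tool_pos': array([0.2814755 , 0.55736036, 0.2490543 ]), 'tool_rot': array([-3.58454070e-04,  2.31765865e-01,  9.72771038e-01, -9.80916032e-04]), 'contact_force': array([-0.26575576,  0.28068081,  0.02484749]), 'ft_torque': array([-0.01992049, -0.00386068, -0.03338595]), 'grasp_force': 0.0, 'gripper_width': 0.9957908730833431}
scene {'intrinsics': array([[444.96119348,   0.        , 255.23900621],
       [  0.        , 444.96119348, 190.22520381],
       [  0.        ,   0.        ,   1.        ]]), 'xyz': array([0.11220245, 0.48383081, 0.88348339]), 'orientation': array([ 0.09657299, -0.2770178 ,  0.89739512, -0.32957063])}
gauge [([148.0, 263.0, 167.0, 288.0], 0.92), ([194.0, 240.0, 214.0, 263.0], 0.86
[... 1559 characters left out ...]
, gauge, hex_key, loose_screw, sanding_block, stand, stop
wrist {'intrinsics': array([[297.31863964,   0.        , 251.97467486],
       [  0.        , 297.31863964, 189.75984021],
       [  0.        ,   0.        ,   1.        ]]), 'xyz': array([0.21613031, 0.59082374, 0.37284932]), 'orientation': array([0.1239855 , 0.84260046, 0.51849975, 0.07622379])}
gauge [([82.0, 368.0, 104.0, 384.0], 0.56), ([90.0, 340.0, 120.0, 379.0], 0.19)] []
stop [([84.0, 370.0, 102.0, 382.0], 0.51)] [([373.7, 94.8], 0.49)]
block [] []
bore_mouth [] []
stand [([89.0, 339.0, 122.0, 380.0], 0.71)] [([350.7, 107.5], 0.82)]
gauge_c2 it knows: block, bore_mouth, gauge, hex_key, loose_screw, sanding_block, stand, stop
```

View pics/all0.png

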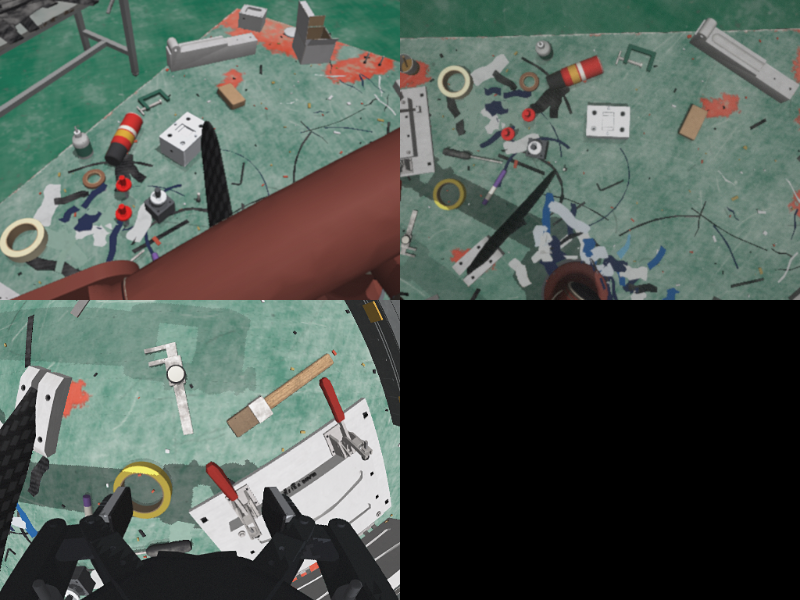

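```bash
python3 - <<'E'
from h import *
S=np.load('pics/scene0.npz');T=np.load('pics/top0.npz')
def crop(p,x0,y0,x1,y1,w,h): return cv2.resize(p[y0:y1,x0:x1],(w,h),interpolation=cv2.INTER_CUBIC)
a=crop(T['p'],110,110,310,260,400,300);b=crop(S['p'],130,130,290,290,400,400)
a=crop(T['p'],110,110,310,235,480,300);b=crop(S['p'],130,200,230,300,300,300);c=crop(S['p'],190,130,290,230,300,300);d=crop(T['p'],230,125,310,185,400,300)
save('c1.png',np.vstack([np.hstack([a,b])[:, :780],np.hstack([c,d,np.zeros((300,80,3),np.uint8)])]))
ct=manip.camera_params('top');cs=manip.camera_params('scene')
for u,v in [(172,188),(196,222),(150,280),(110,330),(137,170),(165,147),(266,154),(240,140),(290,140),(290,174),(240,174)]:
    print('top',u,v,pt(ct,u,v,T['d'][v,u],'top').round(3))
for u,v in [(203,253),(268,165),(275,220),(157,233),(157,271),(225,165)]: print('sc',u,v,pt(cs,u,v,S['d'][v,u],'scene').round(3))
E
```

```text
top 172 188 [0.484 0.116 0.111]
top 196 222 [0.397 0.027 0.339]
top 150 280 [0.276 0.14  0.245]
top 110 330 [0.151 0.259 0.14 ]
top 137 170 [0.531 0.204 0.103]
top 165 147 [0.589 0.136 0.091]
top 266 154 [ 0.568 -0.117  0.072]
top 240 140 [ 0.604 -0.052  0.081]
top 290 140 [ 0.602 -0.179  0.079]
top 290 174 [ 0.515 -0.176  0.081]
top 240 174 [ 0.521 -0.049  0.051]
sc 203 253 [0.481 0.123 0.077]
sc 268 165 [0.383 0.037 0.332]
sc 275 220 [0.331 0.091 0.275]
sc 157 233 [0.587 0.146 0.092]
sc 157 271 [0.526 0.214 0.089]
sc 225 165 [ 0.595 -0.108  0.079]
```

View pics/c1.png

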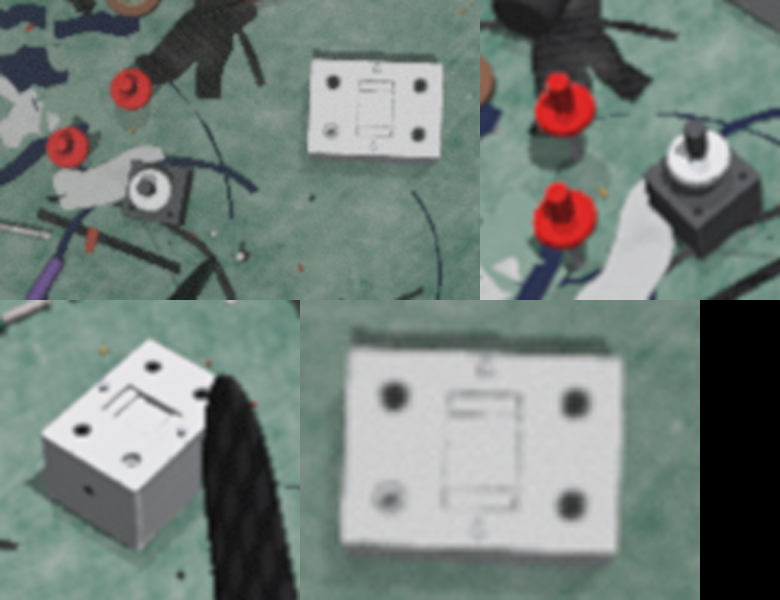

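```bash
python3 - <<'E'
from h import *
print(manip.tip_extent, manip.state()['time'])
for n in['scene','top']:
    D=np.load('pics/%s0.npz'%n);c=manip.camera_params(n);d=D['d']
    K=np.array(c['intrinsics']);v,u=np.mgrid[0:384,0:512]
    P=np.stack([(u-K[0,2])/K[0,0]*d,(v-K[1,2])/K[1,1]*d,d],-1).reshape(-1,3)
    W=Rq(c['orientation']).apply(P)+np.array(c['xyz']);ok=(d.ravel()>0)
    col=D['p'].reshape(-1,3)
    m=ok&(W[:,2]>.13)&(W[:,0]>.1)&(W[:,0]<.9)&(abs(W[:,1])<.5)&(col.max(1)<70)
    Q=W[m];print(n,len(Q))
    for z in np.arange(.14,.42,.02):
        q=Q[abs(Q[:,2]-z)<.01]
        if len(q)>2: print(z.round(2),len(q),np.percentile(q[:,:2],[2,50,98],axis=0).round(3).tolist())
    # other tall points
    m=ok&(W[:,2]>.15)&(W[:,0]>.2)&(W[:,0]<.9)&(abs(W[:,1])<.4)&(col.max(1)>=70)
    q=W[m];print('other',len(q),np.percentile(q,[0,50,100],axis=0).round(2).tolist() if len(q) else '')
E
```

```text
0.019 1.65
scene 4054
0.16 5 [[0.296, 0.156], [0.297, 0.158], [0.299, 0.159]]
0.18 97 [[0.288, 0.134], [0.301, 0.149], [0.319, 0.158]]
0.2 211 [[0.278, 0.115], [0.303, 0.141], [0.335, 0.156]]
0.22 354 [[0.268, 0.098], [0.303, 0.132], [0.349, 0.154]]
0.24 536 [[0.258, 0.079], [0.301, 0.124], [0.366, 0.148]]
0.26 561 [[0.265, 0.059], [0.314, 0.108], [0.386, 0.137]]
0.28 541 [[0.287, 0.043], [0.334, 0.088], [0.399, 0.115]]
0.3 419 [[0.311, 0.035], [0.351, 0.069], [0.402, 0.093]]
0.32 344 [[0.331, 0.026], [0.366, 0.052], [0.404, 0.074]]
0.34 124 [[0.356, 0.025], [0.379, 0.037], [0.401, 0.051]]
other 702 [[0.2, 0.02, 0.16], [0.21, 0.38, 0.57], [0.41, 0.4, 0.58]]
top 1670
0.14 171 [[0.143, 0.19], [0.191, 0.242], [0.27, 0.266]]
0.16 164 [[0.16, 0.168], [0.211, 0.221], [0.29, 0.246]]
0.18 178 [[0.178, 0.153], [0.224, 0.201], [0.3, 0.226]]
0.2 163 [[0.199, 0.137], [0.24, 0.182], [0.313, 0.204]]
0.22 158 [[0.221, 0.112], [0.264, 0.159], [0.333, 0.182]]
0.24 171 [[0.101, 0.003], [0.283, 0.136], [0.352, 0.161]]
0.26 147 [[0.245, 0.064], [0.3, 0.118], [0.369, 0.141]]
0.28 153 [[0.28, 0.056], [0.322, 0.098], [0.386, 0.121]]
0.3 134 [[0.306, 0.04], [0.342, 0.076], [0.4, 0.099]]
0.32 120 [[0.325, 0.027], [0.358, 0.058], [0.405, 0.079]]
0.34 97 [[0.352, 0.022], [0.382, 0.037], [0.405, 0.055]]
other 77 [[0.3, 0.02, 0.17], [0.36, 0.09, 0.24], [0.41, 0.16, 0.34]]
```

```bash
python3 -m crank '[[1,0,0,-0.01,0,0,0.188],[1,0,0,-0.01,0,0,0.188],[1,0,0,-0.01,0,0,0.188],[1,0,0,-0.01,0,0,0.188],[1,0,0,-0.01,0,0,0.188]]'; cat >> h.py <<'E'
def go(P):
    s=manip.state();r=Rq(s['tool_rot']);print('t',s['time'],'tcp',s['tool_pos'].round(4),'rows d',r.inv().apply(np.array(P)-s['tool_pos']).round(4),'F',s['contact_force'].round(2),'x-axis',r.apply([1,0,0]).round(4),'z',r.apply([0,0,1]).round(4),'q',s['joint_pos'].round(3))
E
python3 -c "
from h import *
go([.49,.10,.30]);c=manip.camera_params('wrist');print(Rq(c['orientation']).apply([0,0,1]))"
```

```text
time: 2.28
tool_pos: [0.2818, 0.5578, 0.3006]
tool_rot: [-0.0, 0.649, 0.761, -0.0]
contact_force: [-0.6, -0.4, 0.5]
gripper_width: 0.996
grasp_force: 0.0
t 2.275 tcp [0.2818 0.5578 0.3006] rows d [-0.4851  0.1329  0.0006] F [-0.59 -0.35  0.5 ] x-axis [-0.1586  0.9873 -0.    ] z [-1.e-04 -0.e+00 -1.e+00] q [0.984 0.028 1.555 0.    1.559 0.825]
[ 0.0455265  -0.28456408 -0.95757539]
```

```bash
python3 -m crank '[[1,-0.057,0.017,-0.004,0,0,0],[1,-0.057,0.017,-0.004,0,0,0],[1,-0.057,0.017,-0.004,0,0,0],[1,-0.057,0.017,-0.004,0,0,0],[1,-0.057,0.017,-0.004,0,0,0]]' && python3 -m crank '[[1,-0.057,0.017,0,0,0,0],[1,-0.057,0.017,0,0,0,0],[1,-0.057,0.017,0,0,0,0],[1,-0.057,0.017,0,0,0,0],[1,-0.057,0.017,0,0,0,0]]' && python3 -m crank '[[1,0,0,0,0,0,0],[1,0,0,0,0,0,0]]'
cat > look.py <<'E'
from h import *
import sys
k=sys.argv[1];go([.54,.02,.32]);c=manip.camera_params('wrist');p,d=manip.grab_frame('wrist');np.savez('pics/w%s.npz'%k,p=p,d=d,o=c['orientation'],x=c['xyz'])
for q in['gauge','stop','bore_mouth','stand','block']:
    r=manip.look_for('wrist',q); m=manip.mark_of('wrist',q)
    print(q,[(np.round(x['extent']).tolist(),round(x['conf'],2)) for x in r[:3]],[(np.round(x['centre'],1).tolist(),round(x['conf'],2),pt(c,x['centre'][1],x['centre'][0],d[int(x['centre'][0]),int(x['centre'][1])],'wrist').round(4).tolist()) for x in m[:3]])
save('w%s.png'%k,cv2.resize(p,(800,600)))
E
python3 look.py 1
```

```text
time: 2.9
tool_pos: [0.4131, 0.289, 0.3207]
tool_rot: [0.0, 0.646, 0.763, 0.0]
contact_force: [-0.3, -0.2, -0.2]
gripper_width: 0.996
grasp_force: 0.0
time: 3.52
tool_pos: [0.544, 0.0217, 0.3206]
tool_rot: [0.0, 0.646, 0.763, 0.0]
contact_force: [0.8, 0.7, 0.0]
gripper_width: 1.002
grasp_force: 0.0
time: 3.78
tool_pos: [0.5433, 0.0237, 0.3202]
tool_rot: [-0.0, 0.646, 0.763, 0.0]
contact_force: [-0.4, 0.4, -0.9]
gripper_width: 1.007
grasp_force: 0.0
t 3.775 tcp [0.5433 0.0237 0.3202] rows d [-0.0031 -0.0038  0.0002] F [-0.41  0.38 -0.91] x-axis [-1.642e-01  9.864e-01  6.000e-04] z [-4.e-04  5.e-04 -1.e+00] q [-0.094 -0.174  1.714  0.     1.601 -0.259]
gauge [([249.0, 2.0, 286.0, 35.0], 0.82), ([288.0, 58.0, 322.0, 92.0], 0.77), ([200.0, 61.0, 238.0, 98.0], 0.72)] [([77.5, 299.6], 0.88, [0.5834, 0.1382, 0.0714]), ([32.1, 266.9], 0.61, [0.5341, 0.1881, 0.0715]), ([82.5, 222.1], 0.6, [0.4923, 0.1147, 0.0888])]
stop [([201.0, 58.0, 235.0, 95.0], 0.78), ([287.0, 60.0, 327.0, 94.0], 0.73), ([252.0, 0.0, 289.0, 34.0], 0.72)] [([75.8, 307.6], 0.81, [0.5877, 0.1385, 0.1029]), ([16.7, 271.3], 0.8, [0.5357, 0.201, 0.0993]), ([77.8, 220.0], 0.78, [0.4916, 0.1184, 0.111])]
bore_mouth [([210.0, 193.0, 298.0, 306.0], 0.66)] [([228.7, 240.4], 0.67, [0.5432, -0.0773, 0.0588])]
stand [([194.0, 50.0, 252.0, 108.0], 0.89), ([200.0, 61.0, 238.0, 95.0], 0.31)] [([82.1, 224.6], 0.93, [0.494, 0.1162, 0.0774])]
block [([208.0, 195.0, 301.0, 310.0], 0.67)] [([239.6, 248.3], 0.96, [0.5556, -0.0823, 0.0793]), ([84.2, 223.6], 0.62, [0.493, 0.1135, 0.0757])]
```

View pics/w1.png

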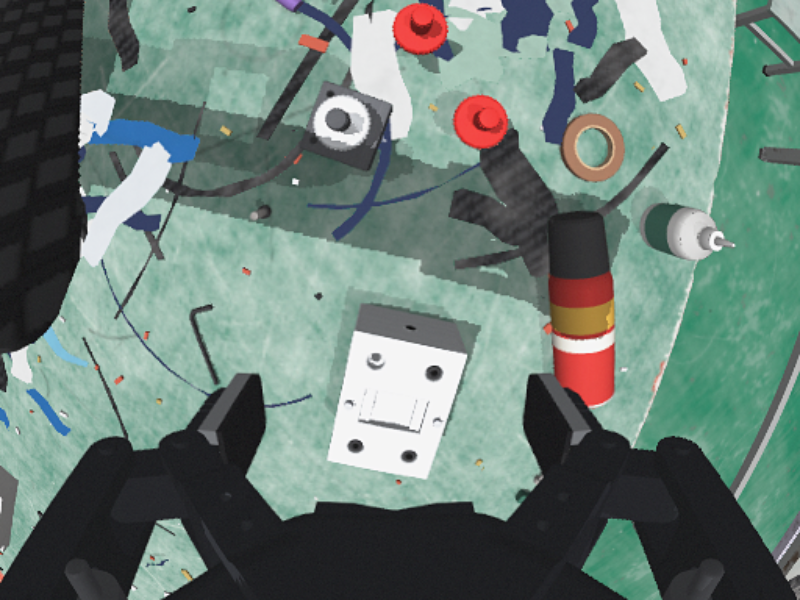

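```bash
python3 -m crank '[[1,0.016,-0.0165,0.035,0,0,0],[1,0.016,-0.0165,0.035,0,0,0],[1,0,0,0,0,0,0],[1,0,0,0,0,0,0]]'
python3 look.py 2; python3 - <<'E'
from h import *
p=np.load('pics/w2.npz')['p'];save('w2c.png',cv2.resize(p[60:260,150:350],(600,600),interpolation=cv2.INTER_CUBIC))
E
```

```text
time: 4.82
tool_pos: [0.5067, 0.0494, 0.2521]
tool_rot: [0.001, 0.646, 0.763, 0.001]
contact_force: [0.1, 1.1, 0.7]
gripper_width: 0.998
grasp_force: 0.0
t 4.825 tcp [0.5067 0.0494 0.2521] rows d [-0.0346  0.0281 -0.0678] F [0.12 1.13 0.67] x-axis [-1.647e-01  9.863e-01 -9.000e-04] z [ 2.7e-03 -4.0e-04 -1.0e+00] q [-0.049 -0.232  1.877 -0.     1.494 -0.214]
gauge [([280.0, 10.0, 325.0, 54.0], 0.75), ([325.0, 80.0, 367.0, 123.0], 0.69), ([221.0, 82.0, 266.0, 126.0], 0.57)] [([102.7, 243.0], 0.95, [0.487, 0.1205, 0.1101]), ([42.7, 290.4], 0.87, [0.5227, 0.1905, 0.0699]), ([101.9, 330.5], 0.68, [0.5739, 0.138, 0.0718])]
stop [([288.0, 11.0, 325.0, 48.0], 0.94), ([326.0, 82.0, 369.0, 124.0], 0.62), ([221.0, 80.0, 265.0, 124.0], 0.56)] [([101.7, 345.1], 0.77, [0.5851, 0.1408, 0.0855]), ([103.7, 242.0], 0.62, [0.4863, 0.1195, 0.1104])]
bore_mouth [([229.0, 226.0, 327.0, 326.0], 0.76)] [([275.7, 265.3], 0.89, [0.5447, -0.0767, 0.0646]), ([99.8, 243.4], 0.41, [0.487, 0.1231, 0.1112])]
stand [([208.0, 67.0, 275.0, 138.0], 0.64)] []
block [([227.0, 230.0, 331.0, 328.0], 0.76)] [([276.6, 271.2], 0.98, [0.5513, -0.0739, 0.0695])]
```

View pics/w2c.png

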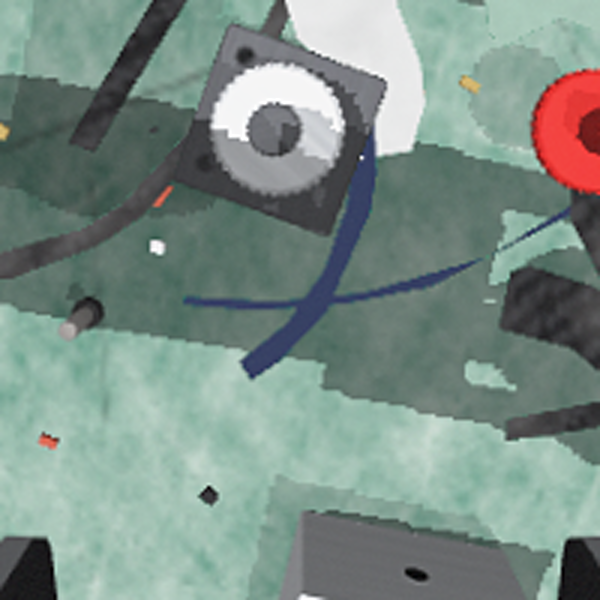

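```bash
cat > meas.py <<'E'
from h import *
K0=manip.camera_params('wrist')['intrinsics']
def load(k):
    D=np.load('pics/w%s.npz'%k);c=dict(intrinsics=K0,xyz=D['x'],orientation=D['o']);return c,D['p'],D['d']
def cloud(c,d):
    K=np.array(K0);v,u=np.mgrid[0:d.shape[0],0:d.shape[1]]
    x=(u-K[0,2])/K[0,0];y=(v-K[1,2])/K[1,1];r=np.hypot(x,y)+1e-9
    D=np.stack([x/r*np.sin(r),y/r*np.sin(r),np.cos(r)],-1)
    P=D*(d/np.cos(r))[...,None]
    R_=Rq(c['orientation']);return R_.apply(P.reshape(-1,3)).reshape(P.shape)+np.array(c['xyz']),R_.apply(D.reshape(-1,3)).reshape(P.shape)
def onplane(c,D,z): return np.array(c['xyz'])+D*((z-c['xyz'][2])/D[...,2])[...,None]
def circ(m):
    ct=max(cv2.findContours(m.astype(np.uint8),cv2.RETR_EXTERNAL,cv2.CHAIN_APPROX_NONE)[0],key=cv2.contourArea)
    return ct[:,0,:]
E
cat > m1.py <<'E'
from meas import *
from scipy.optimize import least_squares
for k in ['1','2']:
    c,p,d=load(k);W,D=cloud(c,d)
    near=(np.hypot(W[...,0]-.487,W[...,1]-.119)<.03)&(d>0)
    kn=near&(W[...,2]>.1)&(p.max(2)<110)
    st=near&(W[...,2]>.06)&(p.max(2)>=110)
    print(k,'knob n',kn.sum(),'z',np.median(W[kn][:,2]).round(4),'mean',W[kn][:,:2].mean(0).round(4),'stop z',np.median(W[st][:,2]).round(4), 'stop rng',((W[st].min(0)+W[st].max(0))/2).round(4))
    for nm,m,z in(('knob',kn,.112),('stop',st|kn,np.median(W[st][:,2]))):
        P=onplane(c,D,z);ct=circ(m);q=P[ct[:,1],ct[:,0],:2]
        f=least_squares(lambda a:np.hypot(*(q-a[:2]).T)-a[2],[.487,.119,.02],loss='soft_l1',f_scale=.001).x
        print('  ',nm,f.round(4))
    # block top
    w=(abs(W[...,2]-.08)<.006)&(d>0)&(p.min(2)>150)&(abs(W[...,0]-.55)<.1)&(abs(W[...,1]+.12)<.1)
    print('   top face z',np.median(W[w][:,2]).round(4),w.sum())
    P=onplane(c,D,.08);ct=circ(cv2.morphologyEx(w.astype(np.uint8),cv2.MORPH_CLOSE,np.ones((9,9))));q=P[ct[:,1],ct[:,0],:2]
    (cx,cy),(a,b),an=cv2.minAreaRect((q*1000).astype(np.float32));print('   rect',cx,cy,a,b,an)
    e=np.radians(an if a>b else an+90);ux=np.array([np.cos(e),np.sin(e)]);uy=np.array([-ux[1],ux[0]])
    for s in(1,-1):
        h=np.array([cx,cy])+s*(46*ux+26*uy);print('   hole cand',h.round(1),proj(c,[h[0]/1e3,h[1]/1e3,.08],'wrist').round(1))
E
python3 m1.py
```

```text
1 knob n 51 z 0.11 mean [0.4886 0.1189] stop z 0.0768 stop rng [0.4851 0.1201 0.0905]
   knob [0.4861 0.1195 0.0072]
   stop [0.4855 0.12   0.0214]
   top face z 0.0789 4774
   rect 565.488525390625 -118.05693817138672 139.86163330078125 99.67169952392578 86.17889404296875
   hole cand [542.6 -70.4] [240.2 230.5]
   hole cand [ 588.4 -165.7] [261.1 291.9]
2 knob n 92 z 0.1107 mean [0.4877 0.1185] stop z 0.0768 stop rng [0.4852 0.1208 0.093 ]
   knob [0.4849 0.1192 0.0062]
   stop [0.4851 0.1204 0.0213]
   top face z 0.0789 3691
   rect 566.329833984375 -99.50065612792969 103.31887817382812 99.75736236572266 86.84430694580078
   hole cand [542.9 -52.1] [268.2 265.3]
   hole cand [ 589.8 -146.9] [289.1 328.2]
```

```bash
python3 - <<'E'
from h import *
s=manip.state();q1=s['joint_pos'][0];rad=np.array([np.cos(q1),np.sin(q1)]);lat=np.array([-rad[1],rad[0]])
ims=[]
for n in['scene','top']:
    c=manip.camera_params(n);p,d=manip.grab_frame(n);ims.append(p);np.savez('pics/%s1.npz'%n,p=p,d=d)
    K=np.array(c['intrinsics']);v,u=np.mgrid[0:384,0:512]
    P=np.stack([(u-K[0,2])/K[0,0]*d,(v-K[1,2])/K[1,1]*d,d],-1).reshape(-1,3)
    W=Rq(c['orientation']).apply(P)+np.array(c['xyz']);ok=(d.ravel()>0)&(W[:,2]>.36)
    A=np.c_[W[:,:2]@rad,W[:,:2]@lat,W[:,2]][ok]
    for r in np.arange(-.1,.7,.06):
        a=A[abs(A[:,0]-r)<.03]
        if len(a)>20: print(n,r.round(2),len(a),'lat',np.percentile(a[:,1],[1,50,99]).round(3),'z',np.percentile(a[:,2],[1,50,99]).round(3))
save('arm.png',cv2.resize(np.hstack(ims),(800,300)))
E
```

```text
scene -0.04 1023 lat [0.198 0.222 0.23 ] z [0.391 0.436 0.462]
scene 0.02 1899 lat [0.173 0.204 0.224] z [0.361 0.403 0.457]
scene 0.08 3071 lat [0.079 0.121 0.126] z [0.564 0.611 0.646]
scene 0.14 6675 lat [0.058 0.115 0.126] z [0.552 0.616 0.643]
scene 0.2 5225 lat [0.058 0.114 0.126] z [0.534 0.599 0.627]
scene 0.26 4036 lat [0.059 0.114 0.125] z [0.518 0.581 0.609]
scene 0.32 3093 lat [0.062 0.112 0.126] z [0.503 0.562 0.591]
scene 0.38 3511 lat [0.022 0.124 0.132] z [0.484 0.551 0.569]
scene 0.44 3736 lat [0.022 0.118 0.132] z [0.367 0.527 0.558]
scene 0.5 4293 lat [0.024 0.108 0.141] z [0.366 0.534 0.555]
scene 0.56 116 lat [0.034 0.131 0.133] z [0.404 0.519 0.541]
top 0.14 42 lat [0.025 0.029 0.123] z [0.565 0.595 0.61 ]
top 0.2 3189 lat [0.025 0.067 0.122] z [0.572 0.612 0.627]
top 0.26 2983 lat [0.027 0.067 0.121] z [0.554 0.594 0.611]
top 0.32 2586 lat [0.029 0.068 0.119] z [0.535 0.575 0.592]
top 0.38 2705 lat [0.02  0.071 0.131] z [0.492 0.558 0.571]
top 0.44 1790 lat [0.02  0.094 0.131] z [0.399 0.545 0.56 ]
top 0.5 3057 lat [0.01  0.07  0.132] z [0.512 0.548 0.557]
top 0.56 358 lat [0.018 0.075 0.131] z [0.512 0.534 0.544]
```

View pics/arm.png

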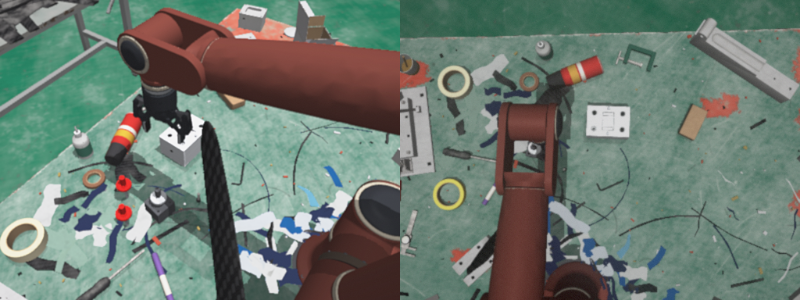

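```bash
cat > clr.py <<'E'
from h import *
from scipy.spatial import cKDTree
q=manip.state()['joint_pos'];L1,L2=.406,.603
A=[];B=[]
for n in['scene','top']:
    c=manip.camera_params(n);Z=np.load('pics/%s1.npz'%n);d=Z['d'];p=Z['p'].reshape(-1,3)
    K=np.array(c['intrinsics']);v,u=np.mgrid[0:384,0:512]
    P=np.stack([(u-K[0,2])/K[0,0]*d,(v-K[1,2])/K[1,1]*d,d],-1).reshape(-1,3)
    W=Rq(c['orientation']).apply(P)+np.array(c['xyz']);ok=(d.ravel()>0)
    A.append(W[ok&(W[:,2]>.45)&(W[:,0]>.12)&(p[:,0]>p[:,2].astype(int)+15)])
    Z=np.load('pics/%s0.npz'%n);d=Z['d'];p=Z['p'].reshape(-1,3)
    P=np.stack([(u-K[0,2])/K[0,0]*d,(v-K[1,2])/K[1,1]*d,d],-1).reshape(-1,3)
    W=Rq(c['orientation']).apply(P)+np.array(c['xyz'])
    B.append(W[(d.ravel()>0)&(W[:,2]>.16)&(W[:,2]<.4)&(W[:,0]>.15)&(W[:,0]<.5)&(abs(W[:,1])<.25)&(p.max(1)<70)])
A=np.vstack(A);B=np.vstack(B)
# wrist frame at D: forearm axis dir
q1=q[0];rad=np.array([np.cos(q1),np.sin(q1),0]);lat=np.array([-rad[1],rad[0],0]);up=np.array([0,0,1.])
def frame(q1,wr,wz,slope):
    rad=np.array([np.cos(q1),np.sin(q1),0]);lat=np.array([-rad[1],rad[0],0])
    f=rad*np.cos(slope)-up*np.sin(slope);g=rad*np.sin(slope)+up*np.cos(slope)
    return rad*wr+lat*.0745+up*wz,np.stack([f,lat,g])
tcp=manip.state()['tool_pos'];T=.25
r=np.sqrt(tcp[0]**2+tcp[1]**2-.0745**2)
o,F=frame(q1,r,tcp[2]+T,q[1]+q[2]-np.pi/2)
a=(A-o)@F.T
print('axis chk: lateral',np.percentile(a[:,1],[1,50,99]).round(3))
pl=a[abs(a[:,1]-.057)<.008]
for x in np.arange(-.24,.08,.03):
    m=abs(pl[:,0]-x)<.015; m2=abs(a[:,0]-x)<.015
    if m.sum()>5: print(x.round(2),m.sum(),'plate z',np.percentile(pl[m,2],[1,99]).round(3),'all top',np.percentile(a[m2,2],99.5).round(3))
# symmetrise in lateral and vertical
a=a[(abs(a[:,1])<.075)&(a[:,0]>-.35)&(abs(a[:,2])<.075)]
S=np.vstack([a*[1,i,j] for i in(1,-1) for j in(1,-1)])
def clear(w):  # wrist point world
    w=np.array(w);rr=np.hypot(w[0],w[1]);q1=np.arctan2(w[1],w[0])-np.arcsin(.0745/rr);r=np.sqrt(rr**2-.0745**2)
    z=w[2]-T+.099;D=np.hypot(r,z);ua=np.arctan2(z,r)+np.arccos((L1**2+D*D-L2**2)/(2*L1*D))
    ez=L1*np.sin(ua);er=L1*np.cos(ua);sl=np.arctan2(ez-z,r-er)
    o,F=frame(q1,r,w[2],sl);P=S@F+o;dd,i=cKDTree(B).query(P);k=dd.argmin();return dd[k].round(4),P[k].round(3),B[i[k]].round(3)
G=np.array([.4855,.1196,.104])
print('no tilt',clear(G+[0,0,T]))
for th in(8,12,16,20):
    t=np.radians(th)
    print(th,'left',clear(G+T*np.array([-.164*np.sin(t),.986*np.sin(t),np.cos(t)])),'out',clear(G+T*np.array([np.sin(t),0.24*np.sin(t),np.cos(t)])))
print('hole',clear(np.array([.5426,-.0704,.125+T])))
E
python3 clr.py
```

```text
axis chk: lateral [-0.053  0.026  0.057]
-0.24 203 plate z [0.021 0.046] all top 0.085
-0.21 50 plate z [0.02  0.036] all top 0.077
-0.15 589 plate z [-0.015  0.045] all top 0.062
-0.12 1000 plate z [-0.024  0.052] all top 0.056
-0.09 984 plate z [-0.026  0.052] all top 0.054
-0.06 946 plate z [-0.028  0.054] all top 0.055
-0.03 640 plate z [-0.03   0.055] all top 0.056
0.0 274 plate z [-0.029  0.056] all top 0.056
0.03 101 plate z [-0.001  0.05 ] all top 0.051
no tilt (np.float64(0.006), array([0.363, 0.054, 0.341]), array([0.36 , 0.05 , 0.338]))
8 left (np.float64(0.0249), array([0.358, 0.076, 0.347]), array([0.352, 0.057, 0.332])) out (np.float64(0.0236), array([0.385, 0.057, 0.353]), array([0.374, 0.039, 0.343]))
12 left (np.float64(0.0335), array([0.352, 0.087, 0.348]), array([0.344, 0.061, 0.328])) out (np.float64(0.0329), array([0.398, 0.061, 0.354]), array([0.386, 0.035, 0.339]))
16 left (np.float64(0.0418), array([0.352, 0.1  , 0.345]), array([0.34 , 0.066, 0.323])) out (np.float64(0.0342), array([0.344, 0.083, 0.355]), array([0.344, 0.061, 0.328]))
20 left (np.float64(0.0499), array([0.352, 0.112, 0.341]), array([0.34 , 0.072, 0.315])) out (np.float64(0.0343), array([0.355, 0.079, 0.358]), array([0.352, 0.057, 0.332]))
hole (np.float64(0.0352), array([0.421, 0.017, 0.367]), array([0.399, 0.025, 0.34 ]))
```

```bash
sed -i 's/T=.25$/T=.263/' clr.py; python3 clr.py | tail -14
```

```text
-0.21 55 plate z [0.007 0.024] all top 0.064
-0.15 555 plate z [-0.028  0.032] all top 0.049
-0.12 1000 plate z [-0.037  0.039] all top 0.043
-0.09 989 plate z [-0.039  0.04 ] all top 0.041
-0.06 941 plate z [-0.041  0.041] all top 0.042
-0.03 661 plate z [-0.042  0.042] all top 0.043
0.0 279 plate z [-0.043  0.043] all top 0.043
0.03 109 plate z [-0.014  0.039] all top 0.039
no tilt (np.float64(0.026), array([0.384, 0.053, 0.363]), array([0.376, 0.037, 0.344]))
8 left (np.float64(0.0422), array([0.367, 0.082, 0.364]), array([0.36 , 0.05 , 0.338])) out (np.float64(0.0424), array([0.405, 0.062, 0.365]), array([0.387, 0.033, 0.34 ]))
12 left (np.float64(0.0514), array([0.367, 0.096, 0.361]), array([0.352, 0.057, 0.332])) out (np.float64(0.05), array([0.413, 0.061, 0.374]), array([0.393, 0.029, 0.341]))
16 left (np.float64(0.0599), array([0.363, 0.106, 0.365]), array([0.352, 0.057, 0.332])) out (np.float64(0.0541), array([0.353, 0.084, 0.379]), array([0.356, 0.05 , 0.337]))
20 left (np.float64(0.0683), array([0.358, 0.117, 0.365]), array([0.344, 0.061, 0.328])) out (np.float64(0.0537), array([0.368, 0.086, 0.377]), array([0.36 , 0.05 , 0.338]))
hole (np.float64(0.0587), array([0.428, 0.008, 0.389]), array([0.399, 0.025, 0.34 ]))
```

```bash
python3 -m crank '[[0.5,0.036,-0.005,0.02,0,0,0],[0.5,0.037,-0.004,0.02,0,0,0],[0.5,0,0,0.035,0,0,0],[0.5,0,0,0.032,0,0,0],[0.5,0,0,0,0,0,0]]' | tail -4; python3 -m crank '[[0.5,0,0,0,0,0,0]]'; python3 -c "
from h import *
go([.4855,.1196,.103])"
```

```text
tool_rot: [-0.002, 0.646, 0.763, -0.002]
contact_force: [1.1, -0.0, -0.6]
gripper_width: 0.501
grasp_force: 0.0
time: 6.22
tool_pos: [0.4854, 0.1203, 0.1446]
tool_rot: [0.001, 0.646, 0.763, 0.001]
contact_force: [-0.8, 0.6, -0.2]
gripper_width: 0.499
grasp_force: 0.0
t 6.225 tcp [0.4854 0.1203 0.1446] rows d [-0.0007 -0.0001  0.0416] F [-0.81  0.63 -0.19] x-axis [-1.646e-01  9.864e-01 -1.000e-04] z [ 1.7e-03  1.0e-04 -1.0e+00] q [ 0.094 -0.162  2.    -0.     1.301 -0.071]
```

```bash
python3 - <<'E'
from h import *
s=manip.state();c=manip.camera_params('wrist');p,d=manip.grab_frame('wrist');np.savez('pics/w3.npz',p=p,d=d,o=c['orientation'],x=c['xyz'])
T=s['tool_pos'];r=Rq(s['tool_rot'])
for z in(.112,.097):
  print('axis at',z,proj(c,[.4854,.1203,z],'wrist').round(1), 'side',proj(c,np.array([.4854,.1203,z])+r.apply([0,.008,0]),'wrist').round(1),proj(c,np.array([.4854,.1203,z])-r.apply([0,.008,0]),'wrist').round(1))
save('w3.png',cv2.resize(p[180:330,160:350],(760,600),interpolation=cv2.INTER_CUBIC))
E
```

```text
axis at 0.112 [252.2 234.1] side [266.1 234. ] [238.3 234. ]
axis at 0.097 [252.1 223.8] side [265.  223.8] [239.3 223.8]
```

View pics/w3.png

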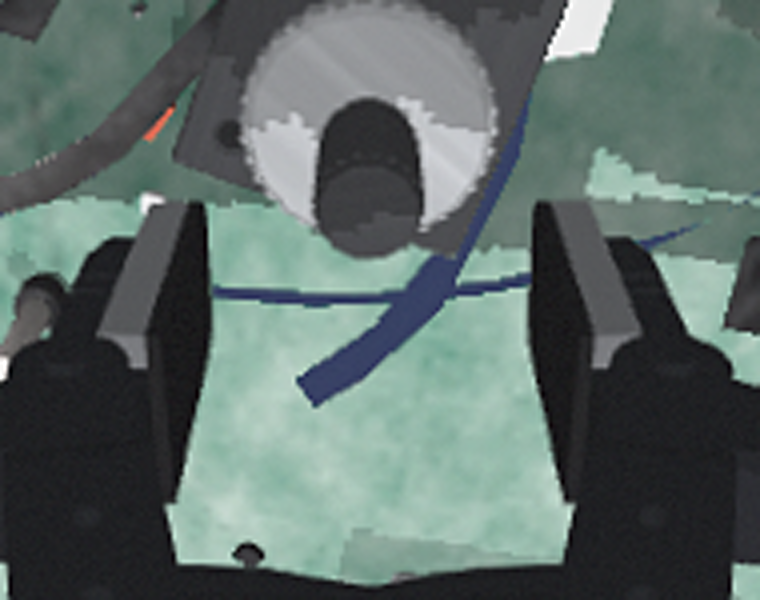

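```bash
python3 -m crank '[[0.5,0,0,0.014,0,0,0],[0.5,0,0,0.014,0,0,0],[0.5,0,0,0.0135,0,0,0],[0.5,0,0,0,0,0,0],[0.3,0,0,0,0,0,0]]'; python3 -c "
from h import *
go([.4855,.1203,.103])"
```

```text
time: 6.9
tool_pos: [0.4847, 0.1203, 0.1017]
tool_rot: [-0.0, 0.646, 0.763, -0.0]
contact_force: [-0.9, -0.8, -0.7]
gripper_width: 0.304
grasp_force: 0.0
t 6.9 tcp [0.4847 0.1203 0.1017] rows d [-0.0001  0.0008 -0.0013] F [-0.9  -0.82 -0.67] x-axis [-0.1647  0.9863  0.    ] z [-2.e-04 -0.e+00 -1.e+00] q [ 0.094 -0.108  2.03  -0.     1.22  -0.071]
```

```bash
python3 -m crank '[[0.2,0,0,0,0,0,0],[0.2,0,0,0,0,0,0],[0.1,0,0,0,0,0,0],[0,0,0,0,0,0,0],[0,0,0,0,0,0,0]]'; python3 -c "
from h import *
go([.4855,.1203,.103])"
```

```text
time: 7.52
tool_pos: [0.4852, 0.1203, 0.1025]
tool_rot: [0.0, 0.646, 0.763, 0.0]
contact_force: [-0.3, 0.9, 4.5]
gripper_width: 0.161
grasp_force: 58.5
t 7.525 tcp [0.4852 0.1203 0.1025] rows d [-0.0001  0.0003 -0.0005] F [-0.25  0.91  4.47] x-axis [-1.648e-01  9.863e-01 -1.000e-04] z [ 1.2e-03  1.0e-04 -1.0e+00] q [ 0.094 -0.108  2.029 -0.     1.22  -0.071]
```

```bash
python3 -m crank '[[0,0,0,-0.01,0,0,0],[0,0,0,-0.015,0,0,0],[0,0,0,-0.015,0,0,0],[0,0,0,-0.02,0,0,0],[0,0,0,-0.03,0,0,0]]'|tail -4;python3 -m crank '[[0,0,0,-0.03,0,0,0],[0,0,0,0,0,0,0],[0,0,0,0,0,0,0]]'; python3 -c "
from h import *
go([.5426,-.0704,.22])"
```

```text
tool_rot: [-0.001, 0.646, 0.763, -0.001]
contact_force: [-0.2, -0.2, -1.5]
gripper_width: 0.169
grasp_force: 58.9
time: 8.52
tool_pos: [0.4838, 0.1202, 0.2208]
tool_rot: [-0.001, 0.646, 0.763, -0.001]
contact_force: [1.1, -0.8, -2.0]
gripper_width: 0.17
grasp_force: 59.1
t 8.525 tcp [0.4838 0.1202 0.2208] rows d [-0.1977  0.0266  0.0007] F [ 1.13 -0.8  -1.95] x-axis [-1.648e-01  9.863e-01  1.000e-04] z [-2.1e-03 -3.0e-04 -1.0e+00] q [ 0.094 -0.236  1.932 -0.     1.447 -0.071]
```

```bash
python3 -m crank '[[0,-0.046,0.005,0,0,0,0],[0,-0.046,0.006,0,0,0,0],[0,-0.046,0.005,0,0,0,0],[0,-0.046,0.006,0,0,0,0],[0,-0.0437,0.0046,0,0,0,0]]'|head -2;python3 -m crank '[[0,0,0,0,0,0,0],[0,0,0,0,0,0,0],[0,0,0,0,0,0,0]]'; python3 - <<'E'
from h import *
go([.5426,-.0704,.22])
c=manip.camera_params('wrist');p,d=manip.grab_frame('wrist');np.savez('pics/w4.npz',p=p,d=d,o=c['orientation'],x=c['xyz'])
print(proj(c,[.5426,-.0704,.08],'wrist'))
from meas import *
W,D=cloud(c,d)
w=(abs(W[...,2]-.08)<.006)&(d>0)&(p.min(2)>150)&(abs(W[...,0]-.55)<.1)&(abs(W[...,1]+.12)<.12)
print('z',np.median(W[w][:,2]))
save('w4.png',cv2.resize(p[80:300,140:380],(800,600)[:2],interpolation=cv2.INTER_CUBIC))
E
```

```text
time: 9.15
tool_pos: [0.5475, -0.1011, 0.2193]
time: 9.52
tool_pos: [0.5478, -0.0988, 0.2209]
tool_rot: [-0.001, 0.646, 0.764, -0.0]
contact_force: [0.7, 0.3, -1.2]
gripper_width: 0.166
grasp_force: 59.0
t 9.525 tcp [ 0.5478 -0.0988  0.2209] rows d [ 0.0288 -0.0004  0.001 ] F [ 0.73  0.25 -1.18] x-axis [-0.166   0.9861  0.001 ] z [-1.5e-03  7.0e-04 -1.0e+00] q [-0.312 -0.089  1.802  0.     1.43  -0.479]
[251.95091689 152.73867198]
z 0.07885994388937134
```

View pics/w4.png

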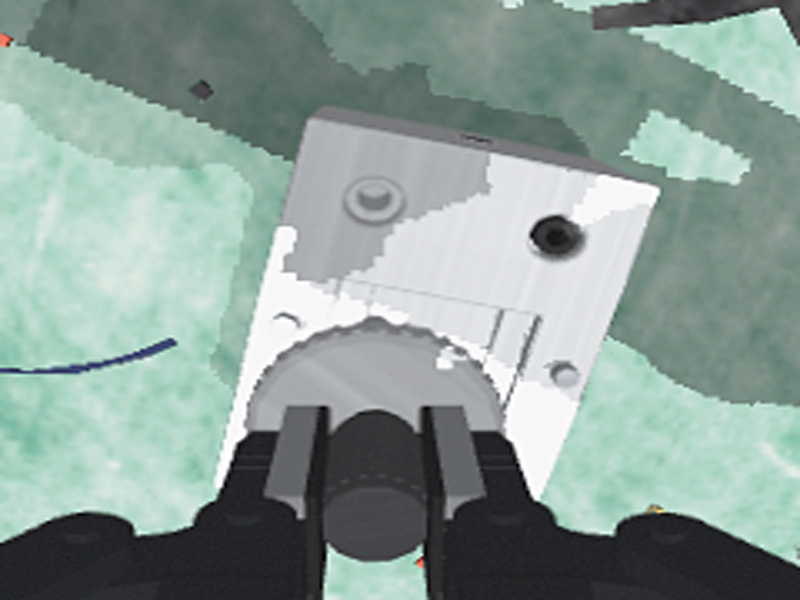

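```bash
python3 -m crank '[[0,0.014,0,0.008,0,0,0],[0,0.014,0,0.012,0,0,0],[0,0,0,0.012,0,0,0],[0,0,0,0,0,0,0],[0,0,0,0,0,0,0]]'; python3 -m crank '[[0,0,0,0.004,0,0,0],[0,0,0,0.004,0,0,0],[0,0,0,0.004,0,0,0],[0,0,0,0,0,0,0],[0,0,0,0,0,0,0]]';python3 -c "
from h import *
go([.5426,-.0704,.1665])"
```

```text
time: 10.2
tool_pos: [0.5439, -0.0725, 0.1898]
tool_rot: [0.0, 0.646, 0.763, -0.0]
contact_force: [-0.1, 0.8, -2.7]
gripper_width: 0.17
grasp_force: 59.0
time: 10.82
tool_pos: [0.5438, -0.0723, 0.1778]
tool_rot: [0.0, 0.646, 0.763, 0.0]
contact_force: [-0.4, 0.2, -2.4]
gripper_width: 0.165
grasp_force: 59.0
t 10.825 tcp [ 0.5438 -0.0723  0.1778] rows d [ 0.0021 -0.0009  0.0113] F [-0.44  0.15 -2.39] x-axis [-0.1647  0.9863 -0.    ] z [ 1.e-04 -0.e+00 -1.e+00] q [-0.268 -0.074  1.862  0.     1.353 -0.433]
```

```bash
python3 - <<'E'
from h import *
from meas import load
s=manip.state();c=manip.camera_params('wrist');r=Rq(s['tool_rot'])
o=r.inv().apply(np.array(c['xyz'])-s['tool_pos']);Rc=r.inv()*Rq(c['orientation'])
print('cam in tool',o.round(4),Rc.as_rotvec().round(4))
cc=dict(intrinsics=c['intrinsics'],xyz=o,orientation=Rc.as_quat()[[3,0,1,2]])
d=ray(cc,252.35,153.3,'wrist')
for z in(.140,.1415):
    print('hole in tool at w4',(o+d*(z-o[2])/d[2]).round(4))
for pz in(-.0095,-.0105):
    print('knob top px', proj(cc,[0,0,pz],'wrist'))
E
```

```text
cam in tool [ 0.0733 -0.0002 -0.1225] [-0.2293 -0.2296  1.5583]
hole in tool at w4 [2.83e-02 1.00e-04 1.40e-01]
hole in tool at w4 [2.810e-02 1.000e-04 1.415e-01]
knob top px [252.40589598 273.87908547]
knob top px [252.40813502 275.08720623]
```

```bash
python3 -m crank '[[0,0,0,0.004,0,0,0],[0,0,0,0.004,0,0,0],[0,0,0,0.003,0,0,0],[0,0,0,0,0,0,0]]'|sed -n '2p;4p'; python3 -m crank '[[0,0,0,0.001,0,0,0],[0,0,0,0.001,0,0,0],[0,0,0,0,0,0,0]]'|sed -n '1,2p;4p'
```

```text
tool_pos: [0.5435, -0.0722, 0.1663]
contact_force: [0.3, 0.0, -2.6]
time: 11.7
tool_pos: [0.5438, -0.0723, 0.1648]
contact_force: [0.3, 0.0, -1.6]
```

```bash
python3 -m crank '[[0,0,0,0.001,0,0,0],[0,0,0,0.001,0,0,0],[0,0,0,0,0,0,0]]'|sed -n '1,2p;4p'
```

```text
time: 12.08
tool_pos: [0.5437, -0.0723, 0.1626]
contact_force: [0.1, -1.2, -2.2]
```

```bash
for i in 1; do python3 -m crank '[[0,0,0,0.001,0,0,0],[0,0,0,0.001,0,0,0],[0,0,0,0,0,0,0]]'|sed -n '1,2p;4p'; done
```

```text
time: 12.45
tool_pos: [0.5437, -0.0722, 0.1606]
contact_force: [-0.5, -0.8, -2.4]
```

```bash
python3 -m crank '[[0,0,0,0.001,0,0,0],[0,0,0,0.001,0,0,0],[0,0,0,0,0,0,0]]'|sed -n '1,2p;4p'
```

```text
time: 12.82
tool_pos: [0.5436, -0.0722, 0.1586]
contact_force: [-0.4, 0.4, -2.0]
```

```bash
python3 -m crank '[[0,0,0,0.002,0,0,0],[0,0,0,0.002,0,0,0],[0,0,0,0.002,0,0,0],[0,0,0,0.002,0,0,0],[0,0,0,0,0,0,0]]'|sed -n '1,2p;4p'
```

```text
time: 13.45
tool_pos: [0.5437, -0.0723, 0.1504]
contact_force: [-0.5, 0.3, -2.5]
```

```bash
python3 -m crank '[[0,0,0,0.0015,0,0,0],[0,0,0,0.0015,0,0,0],[0,0,0,0.001,0,0,0],[0,0,0,0.001,0,0,0],[0,0,0,0,0,0,0]]'|sed -n '1,2p;4,6p'
```

```text
time: 14.08
tool_pos: [0.5437, -0.0723, 0.1456]
contact_force: [-1.8, 1.3, -1.4]
gripper_width: 0.164
grasp_force: 59.1
```

```bash
python3 -m crank '[[0,0,0,0.001,0,0,0],[0,0,0,0.001,0,0,0],[0,0,0,0.001,0,0,0],[0,0,0,0,0,0,0]]'|sed -n '1,2p;4p'
```

```text
time: 14.58
tool_pos: [0.5437, -0.0723, 0.1426]
contact_force: [-2.0, 1.3, -1.8]
```

```bash
python3 -m crank '[[0,0.0003,-0.0003,0.001,0,0,0],[0,0,0,0.001,0,0,0],[0,0,0,0,0,0,0]]'|sed -n '1,2p;4p'
```

```text
time: 14.95
tool_pos: [0.5436, -0.0721, 0.1407]
contact_force: [-0.9, 0.7, -3.8]
```

```bash
python3 -m crank '[[0,0,0,0.001,0,0,0],[0,0,0,0.001,0,0,0],[0,0,0,0,0,0,0]]'|sed -n '1,2p;4p'
```

```text
time: 15.32
tool_pos: [0.5435, -0.0721, 0.1387]
contact_force: [0.1, -0.7, -2.0]
```

```bash
python3 -m crank '[[0,0,0,0.001,0,0,0],[0,0,0,0.001,0,0,0],[0,0,0,0,0,0,0]]'|sed -n '1,2p;4p'
```

```text
time: 15.7
tool_pos: [0.5435, -0.0721, 0.1367]
contact_force: [0.1, 0.7, -2.5]
```

```bash
cat > ok.sh <<'E'
# passes only while the vertical force shows no contact
t=$(cat); echo "$t"|sed -n '1,2p;4p'; echo "$t"|awk -F'[][,]' '/contact_force/{exit !($4<0.5)}'
E
python3 -m crank '[[0,0,0,0.0005,0,0,0],[0,0,0,0.0005,0,0,0]]'|bash ok.sh && python3 -m crank '[[0,0,0,0.0005,0,0,0],[0,0,0,0.0005,0,0,0]]'|bash ok.sh && python3 -m crank '[[0,0,0,0.0005,0,0,0],[0,0,0,0.0005,0,0,0]]'|bash ok.sh && python3 -m crank '[[0,0,0,0.0005,0,0,0],[0,0,0,0.0005,0,0,0]]'|bash ok.sh && python3 -m crank '[[0,0,0,0.0005,0,0,0],[0,0,0,0.0005,0,0,0]]'|bash ok.sh && python3 -m crank '[[0,0,0,0.0005,0,0,0],[0,0,0,0.0005,0,0,0]]'|bash ok.sh
```

```text
time: 15.95
tool_pos: [0.5435, -0.0721, 0.1358]
contact_force: [-0.9, 1.0, -2.0]
time: 16.2
tool_pos: [0.5435, -0.0721, 0.1348]
contact_force: [-0.2, 0.6, -1.4]
time: 16.45
tool_pos: [0.5435, -0.0721, 0.1338]
contact_force: [0.2, 0.6, -2.0]
time: 16.7
tool_pos: [0.5436, -0.0722, 0.1335]
contact_force: [-2.4, 0.4, 4.0]
```

```bash
python3 -m crank '[[0,0,0,0.0003,0,0,0],[0,0,0,0,0,0,0]]'|sed -n '1,2p;4,6p'; python3 -m crank '[[0,0,0,0,0,0,0]]'|sed -n '1,2p;4,6p'
```

```text
time: 16.95
tool_pos: [0.5437, -0.0722, 0.1335]
contact_force: [-3.2, 0.6, 6.2]
gripper_width: 0.159
grasp_force: 59.8
time: 17.08
tool_pos: [0.5437, -0.0722, 0.1335]
contact_force: [-3.0, 0.2, 4.3]
gripper_width: 0.168
grasp_force: 59.8
```

```bash
python3 -m crank '[[0.2,0,-0.0003,-0.0003,0,0,0],[0.22,0,0,0,0,0,0],[0.26,0,0,0,0,0,0],[0.3,0,0,0,0,0,0],[0.3,0,0,0,0,0,0]]'; python3 - <<'E'
from h import *
go([.5437,-.0722,.1335]);c=manip.camera_params('wrist');p,d=manip.grab_frame('wrist');np.savez('pics/w5.npz',p=p,d=d,o=c['orientation'],x=c['xyz'])
save('w5.png',cv2.resize(p[120:320,140:360],(770,600)[:2],interpolation=cv2.INTER_CUBIC))
E
```

```text
time: 17.7
tool_pos: [0.5432, -0.0721, 0.1327]
tool_rot: [-0.0, 0.646, 0.763, -0.0]
contact_force: [0.6, -0.2, 0.2]
gripper_width: 0.305
grasp_force: 0.0
t 17.7 tcp [ 0.5432 -0.0721  0.1327] rows d [-0.0002  0.0005 -0.0008] F [ 0.57 -0.19  0.23] x-axis [-0.1647  0.9863  0.    ] z [-0.  0. -1.] q [-0.268 -0.028  1.897  0.     1.272 -0.433]
```

View pics/w5.png

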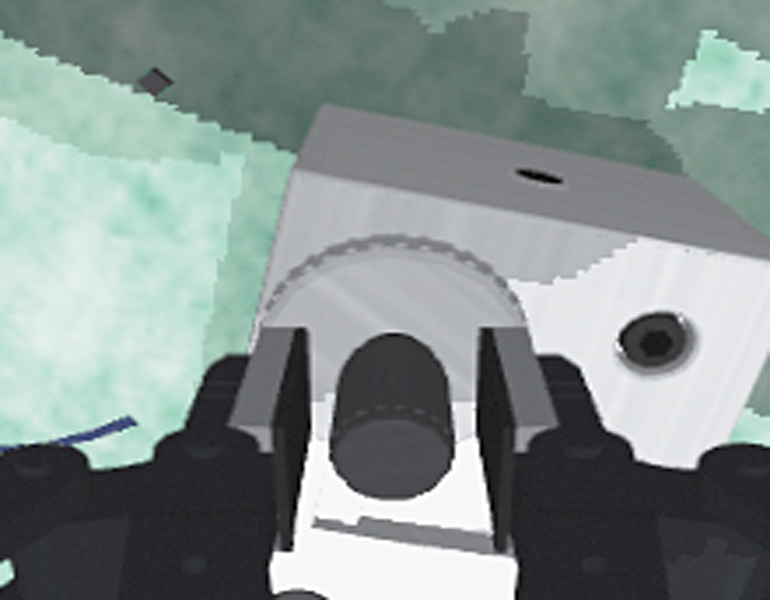

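```bash
sed 's/<0.5/<5.5/' ok.sh > ok2.sh
python3 -m crank '[[0.3,0,0,0.0015,0,0,0],[0.3,0,0,0.0015,0,0,0],[0.3,0,0,0.0015,0,0,0],[0.3,0,0,0.0015,0,0,0]]'|bash ok2.sh && python3 -m crank '[[0.3,0,0,0.001,0,0,0],[0.3,0,0,0.001,0,0,0],[0.3,0,0,0.001,0,0,0]]'|bash ok2.sh && python3 -m crank '[[0.3,0,0,0.001,0,0,0],[0.3,0,0,0.001,0,0,0],[0.3,0,0,0.001,0,0,0]]'|bash ok2.sh && python3 -m crank '[[0.3,0,0,0.001,0,0,0],[0.3,0,0,0.001,0,0,0],[0.3,0,0,0.001,0,0,0]]'|bash ok2.sh
```

```text
time: 18.25
tool_pos: [0.5433, -0.0722, 0.127]
contact_force: [-1.3, -0.3, 1.4]
time: 18.62
tool_pos: [0.5433, -0.0722, 0.1239]
contact_force: [0.4, -0.7, 1.7]
time: 19.0
tool_pos: [0.5432, -0.0721, 0.1208]
contact_force: [-1.3, 0.0, 1.9]
time: 19.38
tool_pos: [0.5432, -0.0721, 0.1178]
contact_force: [-0.5, 0.1, 2.5]
```

```bash
python3 -m crank '[[0.3,0,0,0.001,0,0,0],[0.3,0,0,0.001,0,0,0],[0.3,0,0,0.001,0,0,0],[0.3,0,0,0.001,0,0,0]]'|bash ok2.sh && python3 -m crank '[[0.3,0,0,0.0005,0,0,0],[0.3,0,0,0.0005,0,0,0]]'|bash ok2.sh && python3 -m crank '[[0.3,0,0,0.0005,0,0,0],[0.3,0,0,0.0005,0,0,0]]'|bash ok2.sh && python3 -m crank '[[0.3,0,0,0.0005,0,0,0],[0.3,0,0,0.0005,0,0,0]]'|bash ok2.sh && python3 -m crank '[[0.3,0,0,0.0005,0,0,0],[0.3,0,0,0.0005,0,0,0]]'|bash ok2.sh && python3 -m crank '[[0.3,0,0,0.0005,0,0,0],[0.3,0,0,0.0005,0,0,0]]'|bash ok2.sh && python3 -m crank '[[0.3,0,0,0.0005,0,0,0],[0.3,0,0,0.0005,0,0,0]]'|bash ok2.sh && python3 -m crank '[[0.3,0,0,0.0005,0,0,0],[0.3,0,0,0.0005,0,0,0]]'|bash ok2.sh
```

```text
time: 19.88
tool_pos: [0.5432, -0.0721, 0.1137]
contact_force: [0.3, -1.0, 1.7]
time: 20.12
tool_pos: [0.5432, -0.0721, 0.1128]
contact_force: [-0.5, 0.2, 1.9]
time: 20.38
tool_pos: [0.5432, -0.0721, 0.1118]
contact_force: [-0.7, -0.1, 1.8]
time: 20.62
tool_pos: [0.5432, -0.0721, 0.1108]
contact_force: [0.2, -0.7, 2.0]
time: 20.88
tool_pos: [0.5432, -0.0721, 0.1098]
contact_force: [-0.2, -0.0, 1.9]
time: 21.12
tool_pos: [0.5432, -0.0722, 0.1089]
contact_force: [-1.1, -1.1, 3.9]
time: 21.38
tool_pos: [0.5433, -0.0722, 0.1089]
contact_force: [-4.5, 0.5, 9.4]
```

```bash
python3 -m crank '[[0.3,0,0,0,0,0,0],[0.3,0,0,0,0,0,0],[0.3,0,0,0,0,0,0],[0.3,0,0,0,0,0,0],[0.3,0,0,0,0,0,0]]'|sed -n '1,2p;4p';python3 -m crank '[[0.3,0,0,0,0,0,0],[0.3,0,0,0,0,0,0],[0.3,0,0,0,0,0,0],[0.3,0,0,0,0,0,0],[0.3,0,0,0,0,0,0]]'|sed -n '1,2p;4p'
```

```text
time: 22.0
tool_pos: [0.5433, -0.0722, 0.1089]
contact_force: [-3.1, 0.7, 8.1]
time: 22.62
tool_pos: [0.5433, -0.0722, 0.1089]
contact_force: [-3.3, 0.4, 7.6]
```

```bash
python3 -m crank '[[0.3,0,0,-0.001,0,0,0],[0.3,0,0,-0.002,0,0,0],[0.6,0,0,-0.002,0,0,0],[0.6,0,0,0,0,0,0],[0.6,0,0,-0.01,0,0,0]]'|sed -n '1,2p;4p';python3 -m crank '[[0.6,0,0,-0.03,0,0,0],[0.6,0,0,-0.03,0,0,0],[0.6,-0.03,0,-0.03,0,0,0],[0.6,-0.03,0,0,0,0,0],[0.6,0,0,0,0,0,0]]'|sed -n '1,2p;4p'; python3 -m crank '[[0.6,0,0,0,0,0,0],[0.6,0,0,0,0,0,0]]'|sed -n 2p; python3 - <<'E'
from meas import *
from scipy.optimize import least_squares
c=manip.camera_params('wrist');p,d=manip.grab_frame('wrist');np.savez('pics/w6.npz',p=p,d=d,o=c['orientation'],x=c['xyz'])
W,D=cloud(c,d)
u,v=proj(c,[.5435,-.0712,.09],'wrist').astype(int);print(u,v)
near=(np.hypot(W[...,0]-.5435,W[...,1]+.0712)<.03)&(d>0)
ri=np.hypot(W[...,0]-.5435,W[...,1]+.0712)
m=(ri>.012)&(ri<.02);print('stop top z pct',np.percentile(W[m&(W[...,2]<.105)][:,2],[5,25,50,75,95]).round(4))
k=near&(W[...,2]>.125);print('knob top',k.sum(),np.median(W[k][:,2]).round(4),W[k].mean(0).round(4))
q=m&(W[...,2]<.1)&(W[...,2]>.07);A=np.c_[W[q][:,:2],np.ones(q.sum())];f=np.linalg.lstsq(A,W[q][:,2],rcond=None)[0];print('tilt',np.degrees(f[:2]).round(2))
fa=(abs(W[...,2]-.08)<.006)&(ri>.027)&(ri<.06)&(p.min(2)>120);print('face z',np.median(W[fa][:,2]).round(4))
s=p[max(0,v-75):v+75,max(0,u-100):u+100];save('w6.png',cv2.resize(s,(800,600),interpolation=cv2.INTER_CUBIC))
E
```

```text
time: 23.25
tool_pos: [0.5424, -0.0719, 0.122]
contact_force: [-0.7, -0.3, -0.8]
time: 23.88
tool_pos: [0.5535, -0.1328, 0.2141]
contact_force: [1.0, -0.1, -0.5]
tool_pos: [0.5527, -0.1304, 0.2123]
253 119
stop top z pct [0.0878 0.0885 0.0889 0.0894 0.09  ]
knob top 481 0.1417 [ 0.5432 -0.0719  0.1413]
tilt [-0.03 -0.32]
face z 0.0788
```

View pics/w6.png

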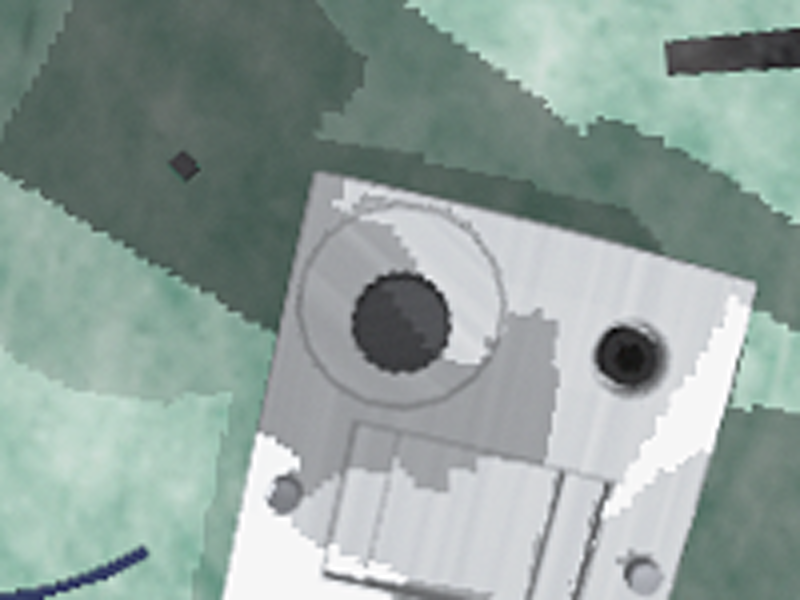

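```bash
python3 -c "
from plant import manip
print(manip.job_done(), manip.state()['time'])"
```

```text
the job is handed in; nothing more can be done
the job is handed in; nothing more can be done
```

The gauge is standing in the empty corner hole with its rod on the bottom, about 41 mm below the top face by the arm's own reading. The stop sits flat on the face after being held there at about 8 N for 1.25 s. The highest force I read at any point was about 10 N, and the arm is clear. I handed the job in about 24 s into the run.

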